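# Bolt the long glaze chest shut

### The job

The long wooden glaze chest is packed and its lid is down: bolt it shut by sliding the barrel bolt on its top fully home through its keeper, then let go of it. The square chest is still in use, so leave its bolt drawn back.

Things in the scene. Friction and masses are not known exactly. Their poses are not given: they have to be found in the camera images.
- long_knob (a point): Centre of the upright steel knob of the bolt on the long wooden chest (280 x 150 mm, 100 mm high, fixed). The knob is a cylinder 18 mm across, from 30 to 56 mm above the chest's top, on a 10 mm stem; this point is 43 mm above the top. The bolt's two guide loops, 28 mm wide, rise only 22 mm above the top. y axis: the way the bolt slides home; z: up.
- long_keeper (a point): Middle of the top face of the long chest's keeper, a steel loop 28 mm wide, 20 mm long and 22 mm high on the fixed end board of the chest's top, across the joint from the lid. It is straight ahead of the knob on the bolt's centre line, 113 mm from it with the bolt drawn, 58 mm with it home. Axes as for the knob. A jar 40 mm tall stands on the corner beyond.
- long_bolt (a joint): Slide of the long chest's bolt, a level 12 mm steel rod 163 mm long on the chest's top: 0 m fully drawn back, 0.055 m fully home at its stop, growing towards the keeper. Its end enters the keeper at 0.023 and comes out beyond at 0.043. It starts at 0 to 0.012, takes about 3 N to slide and stays where it is left.
- square_bolt (a joint): Slide of the bolt on the other chest, which is square (170 x 170 mm, 100 mm high, fixed). Same make but shorter: 0 m fully drawn back, 0.035 m fully home. It starts drawn back (0 to 0.006) and is to be left so.

How it is judged:
At the end, for the whole second after the job is handed in: The long chest's bolt is home through its keeper (joint above 0.042 m of 0.055, so within 13 mm of its stop) and at rest, and the square chest's bolt is still drawn back (below 0.018 m) (value of joint long_bolt above 0.042 m and velocity of joint long_bolt below 0.005 m/s and value of joint square_bolt below 0.018 m); the robot touches nothing.
It fails at once if the square chest's bolt is slid towards its keeper (beyond 18 mm) (value of joint square_bolt above 0.018 m).
It also fails if it takes over 32 s, if anything falls off the work surface, if the arm or the gripper's body presses on something with over 40 N, if the wrist force passes 120 N, or if a joint passes its speed limit or range.

### The arm

A 7-joint arm with a two-finger parallel gripper is mounted at the origin on the work surface. World frame = base frame: x ahead of the robot, y to its left, z up, the work surface at z = 0. Lengths are in m, angles in rad, forces in N, time in s.
With the tool pointing down it reaches from about 0.4 to 0.85 m from the base axis. Payload 4.5 kg.
Tool frame: the origin (TCP) lies at the very end of the fingers, on their centre line; the grasp point (between the pads) lies 19 mm behind it; z points along the fingers, y is the line along which they close (so a half turn about z gives the same grasp; the last joint's range is limited). The gripper opens to 85 mm and grips with 20 to 120 N. Pads are 22 mm wide; open, the fingers measure 114 mm over their backs; the gripper's body (76 mm by 85 mm) begins 54 mm behind the grasp point. The pads swing forward as they close: fully open they stand 13 mm farther back than shut.
Start: joints at [-1.125, 0.689, -0.195, 1.565, 0.157, 0.902, -0.215], TCP at [0.25, 0.573, 0.231] pointing down, gripper open.
Joint ranges: [-3.01, 3.01], [-0.46, 2.08], [-1.47, 1.51], [0.13, 2.56], [-1, 4.14], [0.04, 2.09], [-2.66, 2.66]. Speed limits (rad/s): [2.57, 2.57, 3.14, 3.14, 3.14, 3.14, 3.14].

### API

Orientations are given as [roll, pitch, yaw] about the fixed x, y, z axes, in that order (R = Rz(yaw) Ry(pitch) Rx(roll)).
In Python, from cell import * gives the robot as it stands.
- The arm moves only by the shell command python3 -m crank 'ROWS'. ROWS is JSON, a list of rows, each a list of 5 numbers: the shift along the world's x, y, z in units of 0.1 m (1.0 is 0.1 m), then the turn about the world's z in units of 120 degrees (1.0 is 120 degrees), then the opening, from 0 (shut) to 1 (fully open). In form: [[tx, ty, tz, twist, gripper], ...]. A call has 1 to 8 rows; each row is the pose to reach, as a shift and turn from the pose commanded when the call began; what a row does not reach only later rows make up. A row lasts 1/12 s, in which the tool goes at most 41.7 mm and 7.16 degrees, less where a joint would pass 70% of its speed; a pose out of reach is approached as far as the arm can. A call with a number of a shift or a turn outside -1 to 1 is refused whole. A call with a gripper value outside its range is refused whole. The fingers move at their own pace and stop on an object; the grip force is fixed at half the most. Time passes only in rows, so rows that repeat a pose let the fingers close. It gives the time, the measured TCP pose, the force, the opening and the grip force at its end, in the units of the state.
- sense(): the state, without advancing time (a new reading comes with each control period).
- grab_frame(name): name is "scene" or "side" or "wrist"; returns (picture, depth): 480x640x3 uint8, red, green, blue; 480x640 float32, m along the optical axis (not along the pixel's ray), 0 where there is no reading.
- camera_info(name): a dict with "vertical_fov" (degrees; the focal length in pixels is half the picture's height over the tangent of half this angle, whatever the lens; pixels are square), "cx", "cy" (the principal point, pixels), "rvec" (rotation vector, rad) and "tvec" (3), from world to camera coordinates, as OpenCV has them. Camera axes: x right, y down, z forward; pixel columns grow to the right and rows downward; lengths in m; the calibration is good to about 2 mm. A picture is of the moment at which its call begins: read the wrist's pose just before it. camera_info takes no time and is no camera call; for the wrist camera it gives the pose at the moment of the call.
- job_done(): hands the job in; it is judged then, once.
The state is a dict: "clock": time; "joint_pos": joint angles; "dq": joint speeds; "tau": joint torques, N m; "ee_pos": TCP position; "ee_rot": TCP orientation; "wrist_force": force on the tool from outside, world axes, zero at the start; "wrist_torque": the same for the moment, N m; "gripper_width": opening from 0.0 (shut) to 1.0 (fully open); "grasp_force": force on a finger pad.
Only numpy, scipy, OpenCV 4.12 (cv2) and the standard library are available. Lean on these libraries where they do the work, as an engineer would, in place of code of your own. Each camera call takes 0.05 s, during which the arm holds its last target. There are 200 camera calls.

## Working session

There is one attempt and no reset: what is moved stays moved. The work goes in short steps, Python scripts to look and compute and a shell command to move; the robot and the scene stay as the last step left them, time stands still between calls to the robot, and variables do not carry over. Pictures are saved under pics/ and viewed, at most 10 in all, crops included, and the job is handed in when it is done.

```bash
mkdir -p pics; cat > h.py <<'E'
from cell import *
import numpy as np, cv2
def snap(n,tag):
    ci=camera_info(n); im,d=grab_frame(n)
    cv2.imwrite(f'pics/{tag}.png',im[:,:,::-1]); np.savez(f'{tag}.npz',d=d,im=im,**{k:np.array(v) for k,v in ci.items()})
def pt(tag,u,v,z=None):
    a=np.load(f'{tag}.npz'); R=cv2.Rodrigues(a['rvec'].astype(float))[0]; t=a['tvec'].reshape(3)
    f=240/np.tan(np.radians(a['vertical_fov'])/2)
    r=np.array([(u-a['cx'])/f,(v-a['cy'])/f,1])
    c=-R.T@t; w=R.T@r
    if z is None:
        p=a['d'][int(round(v)),int(round(u))]; return c+w*p
    return c+w*(z-c[2])/w[2]
E
python3 - <<'E'
from h import *
snap('scene','scene0'); snap('side','side0')
s=sense(); print(s['clock'],s['ee_pos'],s['ee_rot'],s['wrist_force'])
print(camera_info('scene'))
E
```

```text
0.1 [0.24994526 0.57216761 0.23053794] [-3.13984624e+00  1.34338460e-04  2.72992566e+00] [-0.13288273 -0.13672724  0.78321295]
{'vertical_fov': 56.003671433875, 'cx': 319.31506642887047, 'cy': 241.67889235575285, 'rvec': array([ 1.76786033,  1.48940437, -0.77785049]), 'tvec': array([-0.08660277, -0.20255526,  1.40765003])}
```

View pics/scene0.png

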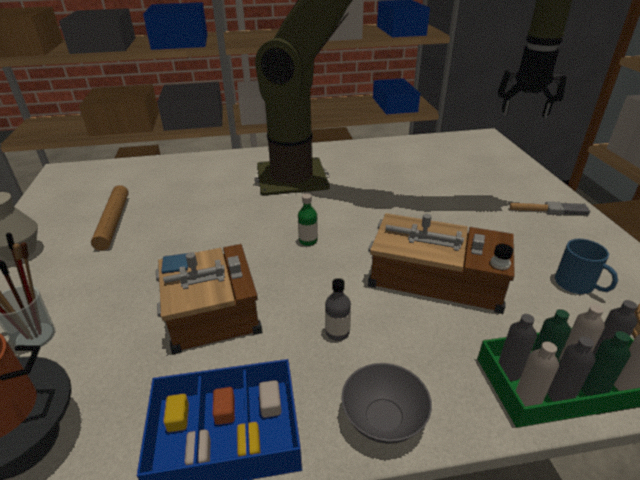

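View pics/side0.png

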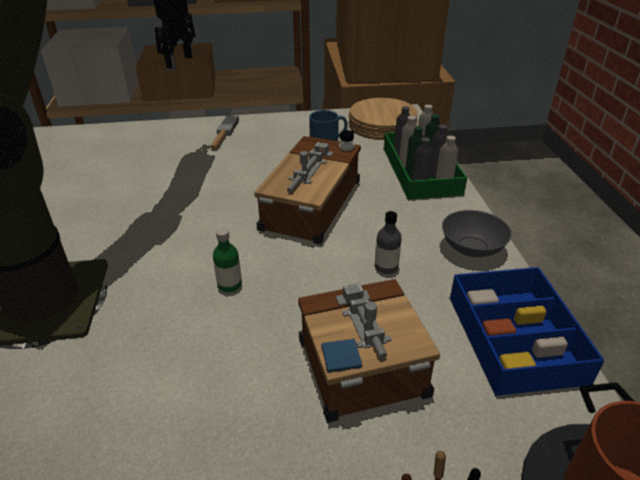

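The scene view shows the long chest at the right: knob near (427,220), keeper near (478,240), jar near (502,255). The square chest is at the left. I'll enlarge the long chest in both views.

```bash
python3 - <<'E'
import cv2,numpy as np
a=cv2.imread('pics/scene0.png')[195:285,365:525]; b=cv2.imread('pics/side0.png')[125:245,250:370]
a=cv2.resize(a,None,fx=5,fy=5,interpolation=2)
b=cv2.resize(b,None,fx=5,fy=5,interpolation=2)
cv2.imwrite('pics/ca.png',a);cv2.imwrite('pics/cb.png',b)
E
```

```text
(no output)
```

View pics/ca.png

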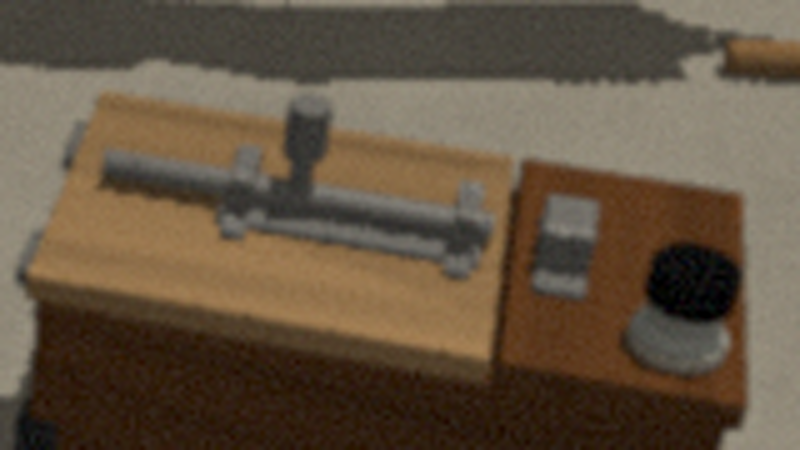

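View pics/cb.png

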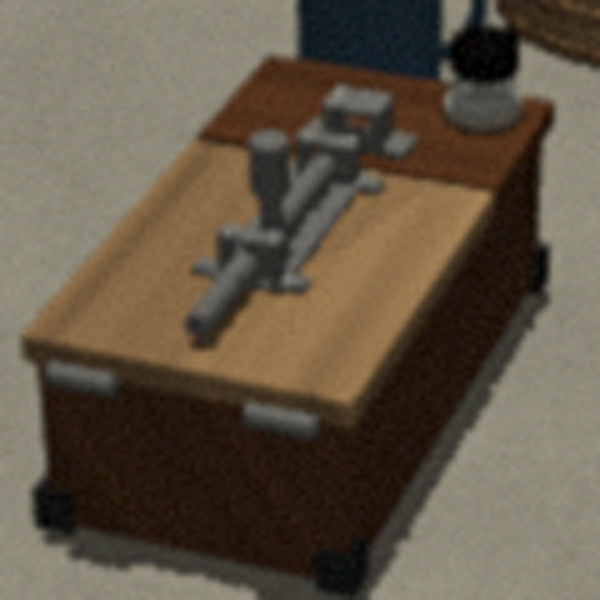

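Crop a: knob top centre (310,102), knob middle (309,128), keeper top (572,213). Crop b: knob top (270,138), keeper top (362,102).

```bash
python3 - <<'E'
from h import *
A=lambda x,y:(x/5+364.6,y/5+194.6); B=lambda x,y:(x/5+249.6,y/5+124.6)
ka=pt('scene0',*A(310,102),.156); ka2=pt('scene0',*A(309,130),.143); qa=pt('scene0',*A(572,213),.122)
kb=pt('side0',*B(270,138),.156); qb=pt('side0',*B(362,102),.122)
print(ka,ka2,kb,qa,qb)
for k,q in((ka,qa),(kb,qb)): d=(q-k)[:2]; print(np.hypot(*d),np.degrees(np.arctan2(d[1],d[0])))
# chest edges: lid near front edge corners, z .1
p=pt('scene0',*A(32,285),.1);q=pt('scene0',*A(740,408),.1);r=pt('scene0',*A(103,95),.1);w=pt('scene0',*A(742,195),.1)
for k,q in((p,q),(r,w)): d=(q-k)[:2]; print(k,q,np.hypot(*d),np.degrees(np.arctan2(d[1],d[0])))
print(pt('scene0',*A(310,110)))
s=sense();print(s['ee_pos'],np.degrees(s['ee_rot']))
E
```

```text
[0.51950006 0.22758721 0.156     ] [0.52078556 0.22838815 0.143     ] [0.52097073 0.2300901  0.156     ] [0.56907717 0.32542831 0.122     ] [0.57279087 0.32297054 0.122     ]
0.10968486249821098 63.128191535571496
0.10635837724942382 60.84184075233787
[0.54870669 0.10540555 0.1       ] [0.67187294 0.34864626 0.1       ] 0.27264622932219634 63.144378737758764
[0.4135387  0.17449764 0.1       ] [0.5412253  0.42052013 0.1       ] 0.27718393781495226 62.57051780620063
[0.52678493 0.22476109 0.15700389]
[0.24994526 0.57216761 0.23053794] [-1.79899938e+02  7.69702676e-03  1.56413219e+02]
```

Knob at about (0.520, 0.229), slide direction about 62.7°, and the bolt at about 5 mm. The fingers already close along nearly that line (66.4°), so I can grip the knob fore and aft. First I'll move above it.

```bash
python3 -m crank '[[0.25,-0.3,0,-0.03,1],[0.5,-0.6,0,-0.03,1],[0.75,-0.9,0,-0.03,0.7],[0.8,-1,0,-0.03,0.7],[0.8,-1,0,-0.03,0.7]]' && python3 -m crank '[[0.25,-0.3,0,0,0.7],[0.5,-0.6,0,0,0.7],[0.75,-0.9,0,0,0.7],[0.9,-1,0,0,0.7],[0.9,-1,0,0,0.7]]' && python3 -m crank '[[0.25,-0.3,0,0,0.7],[0.5,-0.6,0,0,0.7],[0.7,-0.9,0,0,0.7],[0.75,-1,0,0,0.7],[0.75,-1,0,0,0.7],[0.75,-1,0,0,0.7]]'; python3 - <<'E'
from h import *
s=sense(); print(s['clock'],s['ee_pos'],np.degrees(s['ee_rot']))
snap('wrist','w0')
E
```

```text
clock: 0.52
ee_pos: [0.3338, 0.4679, 0.2309]
ee_rot: [-3.138, 0.003, 2.659]
wrist_force: [-1.2, -0.2, -1.0]
gripper_width: 0.704
grasp_force: 0.0
clock: 0.93
ee_pos: [0.4243, 0.369, 0.231]
ee_rot: [-3.141, 0.003, 2.659]
wrist_force: [0.7, -0.4, -0.9]
gripper_width: 0.698
grasp_force: 0.0
clock: 1.43
ee_pos: [0.4945, 0.2742, 0.2312]
ee_rot: [3.141, -0.002, 2.667]
wrist_force: [-0.9, -0.1, -0.5]
gripper_width: 0.7
grasp_force: 0.0
1.4333 [0.49445418 0.27423789 0.23116109] [ 1.79944717e+02 -8.60626358e-02  1.52836313e+02]
```

View pics/w0.png

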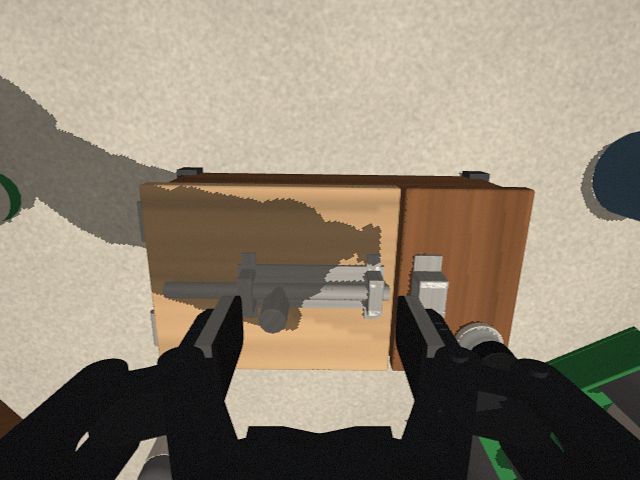

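The wrist view shows the knob top at (273,320) and the keeper top at (432,293). The bolt axis is horizontal in the image.

```bash
python3 - <<'E'
from h import *
k=pt('w0',273,320,.156); q=pt('w0',432,293,.122); print(k,q)
d=(q-k)[:2]; print(np.hypot(*d),np.degrees(np.arctan2(d[1],d[0])))
a,b=pt('w0',165,288,.117),pt('w0',360,292,.117); d=(b-a)[:2]; print(np.degrees(np.arctan2(d[1],d[0])))
print((k-sense()['ee_pos'])*10)
E
```

```text
[0.52262997 0.22862537 0.156     ] [0.56955064 0.32553109 0.122     ]
0.10766739633280496 64.16424959576912
61.58881006196106
[ 0.28813062 -0.46763378 -0.7526277 ]
```

```bash
python3 -m crank '[[0.2,-0.3,0,0,0.7],[0.28,-0.46,0,0,0.7],[0.28,-0.46,0,0,0.7],[0.28,-0.46,-0.3,0,0.7],[0.28,-0.46,-0.6,0,0.7],[0.28,-0.46,-0.85,0,0.7],[0.28,-0.46,-0.96,0,0.7],[0.28,-0.46,-0.96,0,0.7]]'; python3 -m crank '[[0,0,0,0,0.5],[0,0,0,0,0.35],[0,0,0,0,0.2],[0,0,0,0,0],[0,0,0,0,0],[0,0,0,0,0],[0,0,0,0,0],[0,0,0,0,0]]'
```

```text
clock: 2.15
ee_pos: [0.5204, 0.2285, 0.133]
ee_rot: [-3.138, -0.004, 2.671]
wrist_force: [0.1, 0.2, 1.1]
gripper_width: 0.705
grasp_force: 0.0
clock: 2.82
ee_pos: [0.5239, 0.2274, 0.137]
ee_rot: [3.139, 0.001, 2.667]
wrist_force: [-1.2, -0.1, 6.5]
gripper_width: 0.182
grasp_force: 58.5
```

Gripped. Now slide about 46 mm along 62.8°, watching the force.

```bash
python3 -m crank '[[0.03,0.06,0,0,0],[0.06,0.12,0,0,0],[0.09,0.18,0,0,0],[0.12,0.23,0,0,0],[0.14,0.27,0,0,0],[0.16,0.31,0,0,0],[0.16,0.31,0,0,0]]';  python3 -m crank '[[0.01,0.03,0,0,0],[0.03,0.06,0,0,0],[0.05,0.09,0,0,0],[0.05,0.1,0,0,0],[0.05,0.1,0,0,0]]'
```

```text
clock: 3.4
ee_pos: [0.5402, 0.2581, 0.1371]
ee_rot: [3.14, 0.002, 2.667]
wrist_force: [-0.9, 0.5, 6.6]
gripper_width: 0.182
grasp_force: 58.8
clock: 3.82
ee_pos: [0.5451, 0.2674, 0.1371]
ee_rot: [3.141, 0.002, 2.666]
wrist_force: [-0.8, -1.4, 6.5]
gripper_width: 0.186
grasp_force: 58.8
```

Moved 45 mm with no stop felt. I'll creep on a few mm to find it.

```bash
for i in 1 ; do python3 -m crank '[[0.01,0.02,0,0,0],[0.015,0.03,0,0,0],[0.015,0.03,0,0,0]]'; done; python3 -c "
from h import *
snap('scene','s1');snap('side','d1')
a=cv2.imread('pics/s1.png')[195:285,365:525]; b=cv2.imread('pics/d1.png')[125:245,250:370]
a=cv2.resize(a,(640,360),interpolation=2);b=cv2.resize(b,(360,360)[::1],interpolation=2)
cv2.imwrite('pics/c1.png',cv2.resize(np.hstack([a,b]),(800,288)))"
```

```text
clock: 4.07
ee_pos: [0.5465, 0.27, 0.1371]
ee_rot: [3.141, 0.002, 2.666]
wrist_force: [-1.0, -3.2, 6.2]
gripper_width: 0.182
grasp_force: 58.9
```

View pics/c1.png

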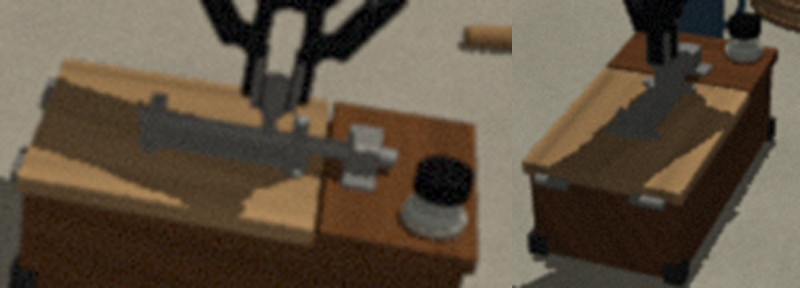

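The picture shows the knob still gripped and the bolt's end out beyond the keeper at (385,158). So the bolt is past 0.043, at about 0.050 or more. Next I'll release and raise.

```bash
python3 -m crank '[[0,0,0,0,0.3],[0,0,0,0,0.5],[0,0,0,0,0.6],[0,0,0,0,0.6],[0,0,0,0,0.6]]'; python3 -m crank '[[0,0,0.2,0,0.6],[0,0,0.5,0,0.6],[0,0,0.8,0,0.6],[0,0,1,0,0.6],[0,0,1,0,0.6]]'; python3 -m crank '[[-0.3,0.1,0,0,0.6],[-0.6,0.2,0.2,0,0.6],[-0.9,0.3,0.3,0,0.6],[-1,0.3,0.3,0,0.6],[-1,0.3,0.3,0,0.6]]'; python3 - <<'E'
from h import *
snap('wrist','w2');snap('scene','s2')
a=cv2.imread('pics/s2.png')[195:285,365:525]; cv2.imwrite('pics/c2.png',np.vstack([cv2.resize(a,(480,270),interpolation=2),cv2.resize(cv2.imread('pics/w2.png')[150:450],(480,225))]))
print(sense()['wrist_force'])
E
```

```text
clock: 4.58
ee_pos: [0.5456, 0.2709, 0.1353]
ee_rot: [3.141, -0.0, 2.667]
wrist_force: [0.8, -0.4, 0.0]
gripper_width: 0.6
grasp_force: 0.0
clock: 5.0
ee_pos: [0.5482, 0.2725, 0.2401]
ee_rot: [3.134, 0.005, 2.667]
wrist_force: [-0.3, 0.1, 1.1]
gripper_width: 0.597
grasp_force: 0.0
clock: 5.42
ee_pos: [0.4425, 0.302, 0.2655]
ee_rot: [-3.141, -0.002, 2.672]
wrist_force: [-0.3, 0.3, -0.3]
gripper_width: 0.598
grasp_force: 0.0
[ 0.14783075 -0.49875566  0.14698865]
```

View pics/c2.png

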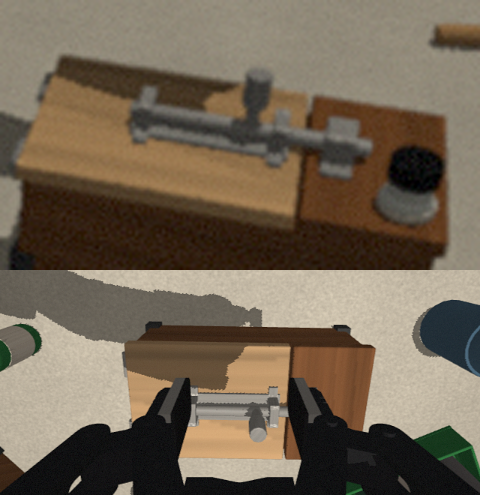

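The bolt now protrudes well beyond the keeper at (370,147). The knob top is at (258,75), and the gripper is clear of everything. I'll check the travel once more and hand in.

```bash
python3 - <<'E'
from h import *
k=pt('s2',258/3+364.7,76/3+194.7,.156); k0=pt('scene0',426.6,215,.156); t=np.linalg.norm(k-k0)
print(k,t)
if t>.043: print(job_done())
E
```

```text
[0.54643084 0.26851247 0.156     ] 0.048991254843520314
the job is handed in; nothing more can be done
None
```

The long chest's bolt is through its keeper, at an estimated 0.053 m of 0.055 (about 49 mm of knob travel from near 0.005). I let go of the knob and moved the gripper clear, never went near the square chest's bolt, and handed the job in at about 5.5 s. The verdict was not shown.

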